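Load a glaze jar with mixing balls and change it over on the shaker

ROBOT

A 7-joint arm with a two-finger parallel gripper is mounted at the origin on the work surface. World frame = base frame: x ahead of the robot, y to its left, z up, the work surface at z = 0. Lengths are in mm, angles in rad, forces in N, time in s.
With the tool pointing down it reaches from about 400 to 875 mm from the base axis. Payload 19.3 kg.
Tool frame: the origin (TCP) lies at the very end of the fingers, on their centre line; the grasp point (between the pads) lies 19 mm behind it (grip_point_offset is the z of the grasp point in the tool frame, in mm); z points along the fingers, y is the line along which they close (so a half turn about z gives the same grasp; the last joint's range is limited). The gripper opens to 85 mm and grips with 20 to 120 N. Pads are 22 mm wide; open, the fingers measure 114 mm over their backs; the gripper's body (76 mm by 85 mm) begins 54 mm behind the grasp point. The pads swing forward as they close: fully open they stand 13 mm farther back than shut.
Start: joints at [-1.417, 0.521, -0.036, 1.599, 0.021, 1.021, -0.113], TCP at [138.73, 609.4, 231.291] pointing down, gripper open.
Joint ranges: [-2.91, 2.91], [-0.3, 2.13], [-1.5, 1.42], [0.17, 2.43], [-1.26, 4.41], [0.16, 1.93], [-2.52, 2.52]. Speed limits (rad/s): [1.89, 1.89, 2.39, 2.39, 3.01, 3.01, 3.01].

INTERFACE

Orientations are given as a 3x3 rotation matrix whose columns are the frame's x, y, z axes.
In Python, from workcell import movep, movel, goto_joints, open_gripper, clamp, wait, inverse_kinematics, read_state, camera, PlanningError, finish_job, grip_point_offset gives the robot as it stands. Calls block until the motion is done:
- movep(position, orientation): joint-space move of the TCP to a pose.
- movel(position, frame=None, max_speed=150, guard=None): straight line of the TCP; frame=None keeps the orientation; max_speed is the mean speed in mm/s. With guard (N) it stops when the force on the tool has changed by that much, and returns True; else False.
- goto_joints(angles): joint-space move.
- open_gripper() and clamp(): open the fingers fully, or close them until they stop; the grip force is fixed at half the most.
- wait(seconds).
- inverse_kinematics(position, orientation): joint angles nearest the present ones, or None.
- read_state(): the state.
- camera(name): name is "side" or "top"; returns a dict with "image" (480x640x3 uint8, blue, green, red), "range_z" (480x640 float32, mm along the optical axis (not along the pixel's ray), 0 where there is no reading), "fx", "fy", "cx", "cy" (pixels), "cam_to_world" (4x4, takes a point from camera to world coordinates). Camera axes: x right, y up, looking along -z (the intrinsics and any distortion apply to the point x, -y, -z); pixel columns grow to the right and rows downward; lengths in mm; the calibration is good to about 2 mm. A picture is of the moment at which its call begins.
A pose or a line that the arm cannot do raises PlanningError and nothing moves.
- finish_job(): hands the job in; it is judged then, once.
The state is a dict: "time": time; "qpos": joint angles; "qvel": joint speeds; "joint_efforts": joint torques, N m; "eef_pos": TCP position; "tool_rot": TCP orientation; "ft_force": force on the tool from outside, world axes, zero at the start; "torque": the same for the moment, N m; "finger_gap": finger opening in mm; "gripper_force": force on a finger pad.
Only numpy, scipy, OpenCV 4.12 (cv2) and the standard library are available. Lean on these libraries where they do the work, as an engineer would, in place of code of your own. Each camera call takes 0.05 s, during which the arm holds its last target. There are 200 camera calls.

TASK

Tip the mixing balls from every loaded scoop into the open jar where it stands on the cork mat: rest the lip of the scoop's spout just inside the jar's mouth before tilting it, never take a ball in the fingers, and leave all the scoops standing upright on the ware board. Then let the two jars change places, keeping the open one upright: the loaded jar upright in the middle of the shaker's top and the stoppered jar upright in the middle of the cork mat. Leave everything else on the bench where it is.

Things in the scene. Friction and masses are not known exactly. Their poses are not given: they have to be found in the camera images.
- board: fixed plywood ware board, 160 (x) x 340 (y) x 12 mm thick, on the bench; origin at the centre of its underside (top 12 mm above it). The three scoops stand on it, some 115 mm apart along its y, spouts roughly towards its -x
- mat_top (a point): centre of the top of a round cork mat, 110 mm across and 4 mm thick, fixed on the bench, on which the open jar stands at the start
- shaker_top (a point): centre of the flat top of the shaker, a low fixed grey box 150 x 150 mm and 44 mm high with a black round rubber pad; the mixed jar stands on it at the start
- jar_open_mouth (a point): centre of the mouth of the open jar, at rim height. White ceramic jar, 120 mm tall: heavy foot 84 mm across and 12 mm high, body 70 mm across up to 68 mm, sloping shoulder to 82 mm, then a straight neck 52 mm across; round mouth 44 mm across inside; inner floor 13 mm above its foot; about 0.4 kg. z points up along the jar
- jar_open_neck (a point): the axis of the open jar's neck, 102 mm above its foot (18 mm below the rim): where to grip it. The 52 mm wide neck is clear from 82 to 120 mm above the foot
- jar_mixed_neck (a point): the axis of the mixed jar's neck, 102 mm above its foot: where to grip it. Same outside shape as the open jar, but closed by a black stopper with a knob (51 mm across, top of the knob 144 mm above the foot); about 0.55 kg
- scoop1_grip (a point): scoop 1: middle of its upright handle blade (24 mm along x, 12 mm thick along y, from 4 to 74 mm above the underside; sides free for fingers), 52 mm above the underside. White plastic, 90 g, foot plate 46 mm wide; x from spout to handle, z up. In front of the handle (-x) a trough 20 mm wide inside, floor 4 mm and walls 26 mm above the underside, holding 0 to 2 balls
- scoop1_spout (a point): scoop 1: tip of its spout, at the lip's underside: 98 mm ahead (-x) of the handle's middle, 48.5 mm below it. The trough floor rises 8 mm at 30 degrees to a crest 21 mm behind the tip, then falls at 19 degrees along the lip (25 mm wide outside, sides 11 mm high): balls stay in until it is nose-down by about 0.55 rad and run out well at 0.9. Axes as the scoop's
- scoop2_grip (a point): scoop 2: middle of its upright handle blade (24 mm along x, 12 mm thick along y, from 4 to 74 mm above the underside; sides free for fingers), 52 mm above the underside. White plastic, 90 g, foot plate 46 mm wide; x from spout to handle, z up. In front of the handle (-x) a trough 20 mm wide inside, floor 4 mm and walls 26 mm above the underside, holding 0 to 2 balls
- scoop2_spout (a point): scoop 2: tip of its spout, at the lip's underside: 98 mm ahead (-x) of the handle's middle, 48.5 mm below it. The trough floor rises 8 mm at 30 degrees to a crest 21 mm behind the tip, then falls at 19 degrees along the lip (25 mm wide outside, sides 11 mm high): balls stay in until it is nose-down by about 0.55 rad and run out well at 0.9. Axes as the scoop's
- scoop3_grip (a point): scoop 3: middle of its upright handle blade (24 mm along x, 12 mm thick along y, from 4 to 74 mm above the underside; sides free for fingers), 52 mm above the underside. White plastic, 90 g, foot plate 46 mm wide; x from spout to handle, z up. In front of the handle (-x) a trough 20 mm wide inside, floor 4 mm and walls 26 mm above the underside, holding 0 to 2 balls
- scoop3_spout (a point): scoop 3: tip of its spout, at the lip's underside: 98 mm ahead (-x) of the handle's middle, 48.5 mm below it. The trough floor rises 8 mm at 30 degrees to a crest 21 mm behind the tip, then falls at 19 degrees along the lip (25 mm wide outside, sides 11 mm high): balls stay in until it is nose-down by about 0.55 rad and run out well at 0.9. Axes as the scoop's
- ball1: (origin at its centre; axes turn as it rolls) a steel mixing ball, 16 mm across, 17 g, lying in the trough of one of the scoops at the start (or absent)
- ball2: (origin at its centre; axes turn as it rolls) a steel mixing ball, 16 mm across, 17 g, lying in the trough of one of the scoops at the start (or absent)
- ball3: (origin at its centre; axes turn as it rolls) a steel mixing ball, 16 mm across, 17 g, lying in the trough of one of the scoops at the start (or absent)
- ball4: (origin at its centre; axes turn as it rolls) a steel mixing ball, 16 mm across, 17 g, lying in the trough of one of the scoops at the start (or absent)
- ball5: (origin at its centre; axes turn as it rolls) a steel mixing ball, 16 mm across, 17 g, lying in the trough of one of the scoops at the start (or absent)
- ball6: (origin at its centre; axes turn as it rolls) a steel mixing ball, 16 mm across, 17 g, lying in the trough of one of the scoops at the start (or absent)
- glaze_bottle_mid (a point): bystander: black glaze bottle, 54 mm across, 130 mm tall; its middle
- sponge_mid (a point): bystander: yellow sponge block 90 x 60 x 35 mm; its middle
- poppy_mid (a point): bystander: red ceramic poppy, 88 mm across, 13 mm high; its middle
- stick_mid (a point): bystander: wooden modelling stick lying flat, 100 mm long, 12 mm thick; its middle
- clay_mid (a point): bystander: lump of brown clay, 60 mm across, 45 mm high; its middle
- tile_mid (a point): bystander: blue glazed test tile 60 x 60 x 9 mm; its middle
Things that resemble listed ones, but are neither listed nor needed, are in the scene too. What is shaped like the part that bears scoop2_grip but orange is not meant.

How it is judged:
By the outcome, as a careful person would: the job done as asked, in the order asked, and still so for the second after the job is handed in, with the robot touching nothing.
Of ball1, ball3, ball5 only 1 to 2 are there at a start; the rules pass over those that are not, and their reading is None.
Of ball2, ball4, ball6 only 2 to 2 are there at a start; the rules pass over those that are not, and their reading is None.
At some moment in a run one of jar_mixed may be knocked a few centimetres aside while the robot is not near it.
It also fails if it takes over 210 s, if anything falls off the work surface, if the arm or the gripper's body presses on something with over 40 N, if the wrist force passes 120 N, or if a joint passes its speed limit or range.

## Working session

There is one attempt and no reset: what is moved stays moved. The work goes in short steps, each a Python script; the robot and the scene stay as the last script left them, time stands still between calls to the robot, and variables do not carry over. Pictures are saved under pics/ and viewed, at most 14 in all, crops included, and the job is handed in when it is done.

```bash
ls; mkdir -p pics
cat > h.py <<'E'
import numpy as np, cv2
from workcell import *
def snap(n,f):
    c=camera(n); cv2.imwrite('pics/%s.png'%f,c['image']); np.savez('pics/%s.npz'%f,**c); return c
def pts(c):
    "world point per pixel from depth"
    z=c['range_z']; v,u=np.mgrid[0:480,0:640]
    P=np.stack([(u-c['cx'])/c['fx']*z,-(v-c['cy'])/c['fy']*z,-z,np.ones_like(z)],-1)
    W=P@np.array(c['cam_to_world']).T; W=W[...,:3]; W[z<=0]=np.nan
    return W
E
python3 - <<'E'
from h import *
for n in('top','side'):
    c=snap(n,n+'0'); print(n,{k:c[k] for k in c if k not in('image','range_z')}, (c['range_z']>0).mean())
s=read_state(); print(s['time'],s['finger_gap'],s['tool_rot'],grip_point_offset)
E
```

```text
pics
top {'fx': 470.18104586042404, 'fy': 470.18104586042404, 'cx': 325.61817873496966, 'cy': 240.561498122046, 'cam_to_world': array([[ 2.32802199e-02,  9.96030419e-01, -8.59152821e-02,
         4.47291098e+02],
       [-9.99235752e-01,  2.04834706e-02, -3.32917293e-02,
         1.52909135e+01],
       [-3.13997319e-02,  8.66246603e-02,  9.95746065e-01,
         9.59826817e+02],
       [ 0.00000000e+00,  0.00000000e+00,  0.00000000e+00,
         1.00000000e+00]])} 0.9960546875
side {'fx': 441.0475610228419, 'fy': 441.0475610228419, 'cx': 321.7450529094998, 'cy': 236.80171111475755, 'cam_to_world': array([[-9.13413862e-01,  2.84154977e-01, -2.91429351e-01,
         2.76460857e+02],
       [-4.06743502e-01, -6.64171786e-01,  6.27244420e-01,
         4.87319529e+02],
       [-1.53245291e-02,  6.91470742e-01,  7.22241906e-01,
         6.82598423e+02],
       [ 0.00000000e+00,  0.00000000e+00,  0.00000000e+00,
         1.00000000e+00]])} 0.9959537760416667
0.1 85.38651903149443 [[-9.75069010e-01  2.21901783e-01 -1.52798383e-04]
 [ 2.21901826e-01  9.75068525e-01 -9.75697594e-04]
 [-6.75201419e-05 -9.85278728e-04 -9.99999512e-01]] -18.700000000000003
```

View pics/top0.png

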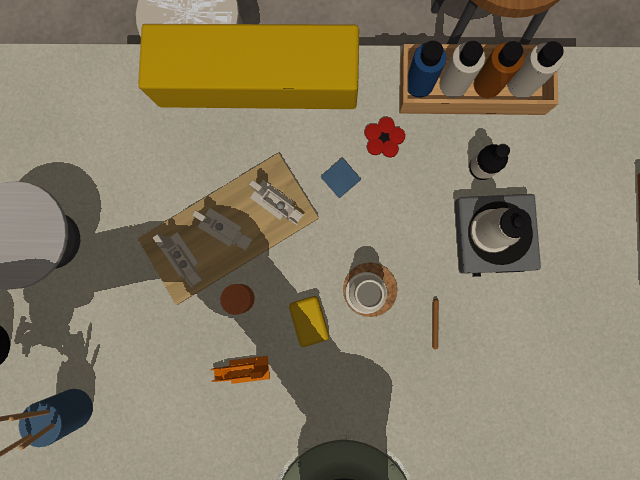

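View pics/side0.png

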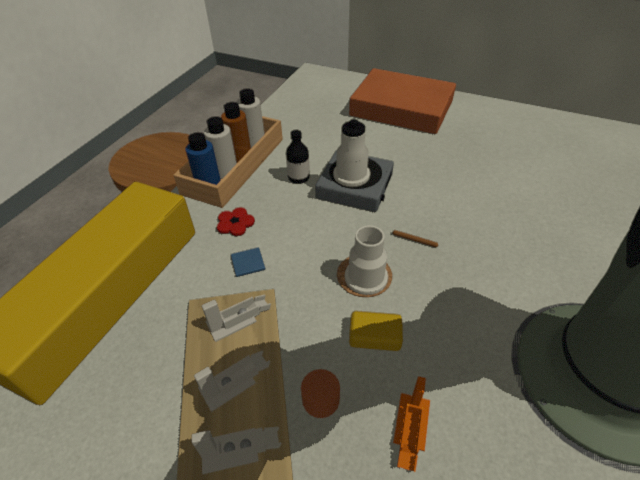

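```bash
cat >> h.py <<'E'
def box(W,lo,hi):
    return (np.nan_to_num(W,nan=1e9)>lo).all(-1)&(np.nan_to_num(W,nan=-1e9)<hi).all(-1)
def circ(p):
    A=np.c_[2*p[:,:2],np.ones(len(p))]; s=np.linalg.lstsq(A,(p[:,:2]**2).sum(1),rcond=None)[0]
    return s[0],s[1],np.sqrt(s[2]+s[0]**2+s[1]**2)
E
cat > m.py <<'E'
from h import *
D={n:dict(np.load('pics/%s0.npz'%n)) for n in('top','side')}
for n,c in D.items():
    W=pts(c); im=c['image'].astype(int)
    print('==',n)
    px={'top':dict(tab=(420,400),mat=(390,300),jar=(369,292),shaker=(465,260),mixed=(515,222),board=(180,293),bottle=(490,160),sponge=(310,320),tile=(340,177),clay=(237,298),stick=(435,320)),
        'side':dict(tab=(480,280),mat=(345,280),jar=(370,240),shaker=(330,185),mixed=(353,128),board=(280,400),bottle=(297,160),sponge=(375,325),tile=(248,262),clay=(320,390),stick=(415,239))}[n]
    for k,(u,v) in px.items(): print(k,W[v,u].round(0))
    # scoops: above board
    m=box(W,[300,50,25],[800,420,100]) & (np.ptp(im,axis=2)<25)
    k,l,st,ce=cv2.connectedComponentsWithStats(m.astype(np.uint8))
    for i in range(1,k):
        if st[i,4]<60: continue
        p=W[l==i]; hz=p[p[:,2]>p[:,2].max()-8]
        (r,s,a)=cv2.minAreaRect(p[:,:2].astype(np.float32))
        print('comp',ce[i].round(0),st[i,4],'zmax',p[:,2].max().round(1),'mean',p.mean(0).round(0),'top',hz.mean(0).round(1),len(hz),'rect',np.round(r,1),np.round(s,1),round(a,1))
u=D['top']['image'][140:310,130:325]; v=D['side']['image'][285:480,170:330]
s=np.hstack([cv2.resize(u,(400,349)),cv2.resize(v,(286,349))])
cv2.imwrite('pics/crop0.png',s)
E
python3 m.py
```

```text
== top
tab [ 217. -147.   -2.]
mat [412. -85.   1.]
jar [428. -42.  16.]
shaker [ 494. -225.   43.]
mixed [ 551. -267.  189.]
board [416. 340.   9.]
bottle [ 678. -257.   96.]
sponge [371.  73.  34.]
tile [661.  21.   8.]
clay [411. 216.  44.]
stick [ 375. -174.    9.]
comp [261. 192.] 78 zmax 86.9 mean [619. 174.  54.] top [621.8 178.5  83.4] 11 rect [617.4 176.3] [32.7 18.4] 87.8
comp [220. 227.] 270 zmax nan mean [nan nan nan] top [nan nan nan] 0 rect [543.4 245.3] [103.3  23. ] 59.4
comp [176. 255.] 500 zmax nan mean [nan nan nan] top [nan nan nan] 0 rect [481.3 335. ] [110.4  24.5] 37.5
== side
tab [ 221. -121.   -1.]
mat [460. -10.   8.]
jar [431. -58.  87.]
shaker [ 583. -223.   43.]
mixed [ 550. -268.  173.]
board [464. 251.  11.]
bottle [ 675. -244.   72.]
sponge [370.  79.  34.]
tile [657.  24.   7.]
clay [407. 226.  45.]
stick [ 366. -169.    8.]
comp [228. 312.] 834 zmax nan mean [nan nan nan] top [nan nan nan] 0 rect [nan nan] [0. 0.] 0.0
comp [224. 377.] 1037 zmax nan mean [nan nan nan] top [nan nan nan] 0 rect [546.6 247.5] [112.3  23.3] 57.0
comp [228. 443.] 1310 zmax nan mean [nan nan nan] top [nan nan nan] 0 rect [482.  336.2] [112.4  24.6] 37.0m.py:16: RuntimeWarning: Mean of empty slice.
  print('comp',ce[i].round(0),st[i,4],'zmax',p[:,2].max().round(1),'mean',p.mean(0).round(0),'top',hz.mean(0).round(1),len(hz),'rect',np.round(r,1),np.round(s,1),round(a,1))
  ret = um.true_divide(
```

View pics/crop0.png

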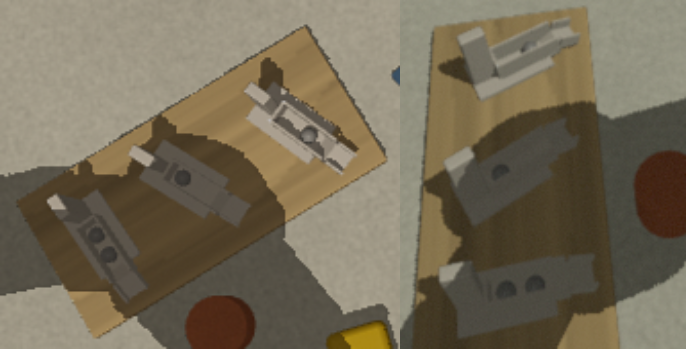

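```bash
cat >> h.py <<'E'
def box(W,lo,hi):
    return np.isfinite(W).all(-1)&(np.nan_to_num(W)>lo).all(-1)&(np.nan_to_num(W)<hi).all(-1)
E
cat > m2.py <<'E'
from h import *
T=[]
for n in('top','side'):
    c=dict(np.load('pics/%s0.npz'%n)); W=pts(c); im=c['image'].astype(int); print('==',n)
    neutral=np.ptp(im,axis=2)<30
    for i,(x,y) in enumerate([(481,335),(545,246),(608,168)]):
        m=box(W,[x-90,y-90,22],[x+90,y+90,100])&neutral
        k,l,st,ce=cv2.connectedComponentsWithStats(cv2.dilate(m.astype(np.uint8),np.ones((3,3))))
        l[~m]=0
        d=[np.linalg.norm(np.median(W[l==j][:,:2],0)-[x,y]) if st[j,4]>100 and (l==j).any() else 1e9 for j in range(1,k)]; j=1+int(np.argmin(d))
        p=W[l==j]; h=p[p[:,2]>79]; (r,s,a)=cv2.minAreaRect(p[:,:2].astype(np.float32))
        b=p[p[:,2]<45]; ax=np.linalg.svd(b[:,:2]-b[:,:2].mean(0))[2][0]; ax*=np.sign(ax@[1,.6])
        print(i,len(p),'handle top',np.median(h,0).round(1),len(h),'zmax',np.percentile(p[:,2],99).round(1),'rect',np.round(r,1),np.round(s,1),'low-axis deg',np.degrees(np.arctan2(ax[1],ax[0])).round(1),'low ctr',b.mean(0).round(1),
         'h->low deg',np.degrees(np.arctan2(*(np.median(h,0)-b.mean(0))[1::-1])).round(1))
    # jars
    for nm,x,y,z0,z1 in(('open',430,-42,85,126),('mixed',543,-248,130,162)):
        p=W[box(W,[x-45,y-45,z0],[x+45,y+45,z1])]; print(nm,'neck circ',np.round(circ(p),1),len(p),'z99',np.percentile(p[:,2],99).round(1), 'rim ctr', np.round((p[p[:,2]>z1-12].max(0)+p[p[:,2]>z1-12].min(0))/2,1))
    hsv=cv2.cvtColor(c['image'],cv2.COLOR_BGR2HSV)
    m=box(W,[360,-110,-5],[500,30,12])&(hsv[...,1]>90); p=W[m]; (cx,cy),r=cv2.minEnclosingCircle(p[:,:2].astype(np.float32)); print('mat',round(cx,1),round(cy,1),round(r,1),np.median(p[:,2]).round(1))
    m=box(W,[420,-340,36],[660,-140,52]); q=W[m]; (r,s,a)=cv2.minAreaRect(q[:,:2].astype(np.float32)); print('shaker',np.round(r,1),np.round(s,1),a,np.median(q[:,2]).round(1))
    m=box(W,[380,80,6],[760,440,18])&(hsv[...,1]>50); q=W[m];(r,s,a)=cv2.minAreaRect(q[:,:2].astype(np.float32)); print('board',np.round(r,1),np.round(s,1),a,np.median(q[:,2]).round(1))
    q=W[box(W,[200,-200,-20],[330,-50,20])]; print('table z',np.median(q[:,2]).round(1))
E
python3 m2.py
```

```text
== top
0 619 handle top [516.1 360.8  85.1] 85 zmax 87.0 rect [481.1 335.6] [110.8  25.9] low-axis deg 34.2 low ctr [480.6 334.3  30.9] h->low deg 36.8
1 383 handle top [564.7 285.   85.1] 77 zmax 87.9 rect [543.7 248.6] [109.5  25. ] low-axis deg 59.5 low ctr [542.  246.2  31.7] h->low deg 59.8
2 375 handle top [625.  180.7  85.1] 78 zmax 87.7 rect [600.4 145.1] [110.6  25.2] low-axis deg 55.7 low ctr [597.3 141.   31.8] h->low deg 55.1
open neck circ [427.1 -34.8  23.8] 259 z99 125.8 rim ctr [426.4 -35.5 120.3]
mixed neck circ [ 552.4 -274.5   25.5] 186 z99 161.8 rim ctr [ 549.9 -262.5  156. ]
mat 433.1 -44.7 55.0 3.2
shaker [ 566.2 -276.9] [187.8 128.8] 1.3747942447662354 43.4
board [515.8 226.2] [245.9 340.8] 32.828163146972656 11.5
table z -1.1
== side
0 1489 handle top [516.3 363.2  85.2] 193 zmax 86.8 rect [482.  336.1] [112.5  26.8] low-axis deg 38.7 low ctr [480.4 336.5  31.2] h->low deg 36.6
1 1212 handle top [565.1 288.4  85.3] 141 zmax 86.9 rect [544.1 249.5] [111.8  27.2] low-axis deg 63.3 low ctr [543.6 250.7  31.2] h->low deg 60.3
2 992 handle top [624.7 183.6  84.9] 103 zmax 86.6 rect [600.5 145.9] [111.9  28. ] low-axis deg 57.9 low ctr [599.9 147.6  30.9] h->low deg 55.5
open neck circ [426.7 -33.5  24. ] 880 z99 125.1 rim ctr [427.1 -34.6 119.9]
mixed neck circ [ 552.4 -273.9   24.9] 306 z99 161.6 rim ctr [ 549.6 -261.6  155.9]
mat 432.8 -41.9 54.5 3.7
shaker [ 547.7 -278.1] [149.3 129.7] 3.683109998703003 43.9
board [496.8 209.5] [298.6 333.9] 32.18928909301758 11.7
table z -0.0
```

```bash
cat >> h.py <<'E'
from scipy.spatial.transform import Rotation as Ro
TIP=np.array([-98,0,-48.5]); OFF=-grip_point_offset
SC=[(516.2,362.,36.7),(565.,286.5,60.),(625.,182.,55.4)]
JAR=np.array([426.8,-34.6,124.])
def Rs(phi,th): return (Ro.from_euler('z',phi)*Ro.from_euler('y',-th)).as_matrix()
def Rt(phi,pitch,sg):   # pitch = th-lam
    return Rs(phi,pitch)@np.diag([sg,-sg,-1.])@np.eye(3)
def tcp_grip(g,phi,th,lam,sg):
    R=Rt(phi,th-lam,sg); return np.array(g)+R@[0,0,OFF],R
def tcp_tip(t,phi,th,lam,sg,tip=TIP):
    return tcp_grip(np.array(t)-Rs(phi,th)@tip,phi,th,lam,sg)
E
python3 - <<'E'
from h import *
print(np.linalg.det(Rt(0,0,1)))
for lam in(0,.25,.45):
  for sg in(1,-1):
    print('lam',lam,sg,'grasp ok',[[inverse_kinematics(*tcp_grip((x,y,12+54+dz),np.radians(a),0,lam,sg)) is not None for dz in(0,110)] for x,y,a in SC])
    for psi in range(-60,121,20):
        ok=[];qs=[]
        for th in(0,.3,.6,.9,1.05):
            t=JAR-9*Rs(np.radians(psi),0)@[-1,0,0]
            t=JAR+9*Rs(np.radians(psi),0)@[1,0,0]; t[2]=121
            q=inverse_kinematics(*tcp_tip(t,np.radians(psi),th,lam,sg)); ok.append(q is not None); qs.append(q)
        j=max([np.abs(np.subtract(a,b)).max() for a,b in zip(qs,qs[1:]) if a is not None and b is not None] or [0])
        if sum(ok)>2: print(psi,ok,'maxstep',round(j,2),[round(v,2) for v in qs[-1]] if ok[-1] else '')
E
```

```text
1.0
lam 0 1 grasp ok [[True, True], [True, True], [True, True]]
-60 [True, True, True, True, True] maxstep 4.3 [np.float64(-0.51), np.float64(0.48), np.float64(-0.25), np.float64(2.4), np.float64(1.26), np.float64(1.23), np.float64(1.83)]
-40 [True, True, True, False, False] maxstep 0.45 
40 [True, True, True, False, False] maxstep 0.94 
60 [True, True, True, True, True] maxstep 1.06 [np.float64(1.07), np.float64(0.57), np.float64(-0.65), np.float64(2.29), np.float64(-1.2), np.float64(0.78), np.float64(1.03)]
80 [True, True, True, True, True] maxstep 0.53 [np.float64(0.47), np.float64(0.58), np.float64(0.05), np.float64(2.11), np.float64(-1.06), np.float64(1.26), np.float64(1.14)]
100 [True, True, True, True, True] maxstep 0.55 [np.float64(0.22), np.float64(0.68), np.float64(0.3), np.float64(1.94), np.float64(-0.9), np.float64(1.53), np.float64(1.24)]
120 [True, True, True, True, True] maxstep 0.52 [np.float64(0.12), np.float64(0.75), np.float64(0.32), np.float64(1.78), np.float64(-0.71), np.float64(1.67), np.float64(1.32)]
lam 0 -1 grasp ok [[True, True], [True, True], [True, True]]
[... 5702 characters left out ...]
e, True, True, True, True] maxstep 4.48 [np.float64(-0.47), np.float64(0.47), np.float64(1.02), np.float64(2.29), np.float64(-1.23), np.float64(1.09), np.float64(-2.26)]
80 [True, True, True, True, True] maxstep 4.97 [np.float64(-0.51), np.float64(0.73), np.float64(1.23), np.float64(2.17), np.float64(-1.17), np.float64(1.47), np.float64(-1.94)]
100 [True, True, True, True, True] maxstep 4.38 [np.float64(-0.5), np.float64(0.82), np.float64(1.23), np.float64(2.05), np.float64(-1.04), np.float64(1.6), np.float64(-1.72)]
120 [True, True, True, True, True] maxstep 4.54 [np.float64(-0.52), np.float64(0.88), np.float64(1.23), np.float64(1.94), np.float64(-0.92), np.float64(1.67), np.float64(-1.49)]
```

```bash
cat >> h.py <<'E'
LAM=.25; PSI=np.radians(95)
def st(msg=''):
    s=read_state(); print(msg,'t',round(s['time'],1),'gap',round(s['finger_gap'],1),'F',np.round(s['ft_force'],1),'tcp',np.round(s['eef_pos'],1))
def grasp_scoop(i):
    x,y,a=SC[i]; a=np.radians(a)
    p,R=tcp_grip((x,y,64),a,0,LAM,1)
    movep(p+[0,0,90],R); print('touch',movel(p,R,max_speed=80,guard=15)); clamp(); st('clamped')
    movel(p+[0,0,130],R,max_speed=80); st('lifted')
def over_jar(dz,th=0,inside=9,speed=120):
    t=JAR+inside*Rs(PSI,0)@[1,0,0]; t[2]=JAR[2]+dz
    p,R=tcp_tip(t,PSI,th,LAM,1); return movel(p,R,max_speed=speed)
E
python3 - <<'E'
from h import *
grasp_scoop(2)
over_jar(25,speed=100); over_jar(8,speed=60); st('over')
for n in('top','side'): snap(n,n+'1')
a=cv2.imread('pics/top1.png')[130:350,250:500]; b=cv2.imread('pics/side1.png')[150:330,250:470]
cv2.imwrite('pics/v1.png',np.hstack([cv2.resize(a,(400,352)),cv2.resize(b,(400,352))]))
E
```

```text
touch False
clamped t 4.4 gap 11.2 F [ 0.7 -0.9  0.1] tcp [622.4 178.2  45.9]
lifted t 6.1 gap 11.4 F [-0.9 -0.5 -0.6] tcp [622.2 178.2 175.5]
over t 9.1 gap 11.3 F [ 1.2  0.8 -1.5] tcp [417.8  67.2 162.1]
```

View pics/v1.png

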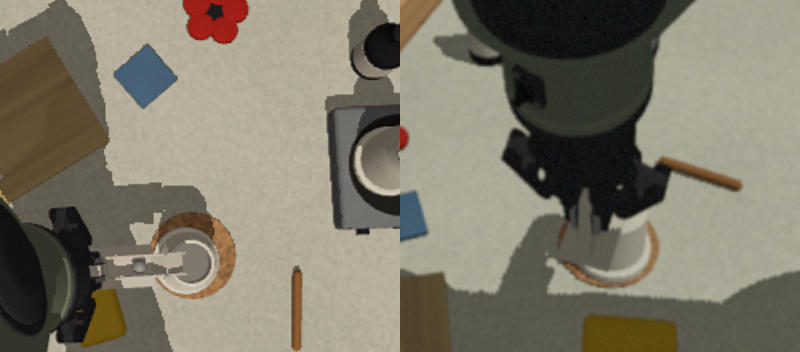

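The scoop is held level, with its ball in the trough at (138,265) and the spout tip at about (183,265) over the jar mouth. The mouth spans about 160–218 in the mosaic. I'll check the tip numerically.

```bash
cat >> h.py <<'E'
def tipcheck(f):
    c=dict(np.load('pics/%s.npz'%f)); W=pts(c)
    m=box(W,[JAR[0]-24,JAR[1]-25,JAR[2]+4],[JAR[0]+24,JAR[1]+70,JAR[2]+40]); p=W[m]
    u=Rs(PSI,0)@[1,0,0]; d=(p-JAR)@u; l=(p-JAR)@(Rs(PSI,0)@[0,1,0]); k=(d<30)&(np.abs(l)<17)
    near=k&(d<d[k].min()+12)
    print('tip along',np.percentile(d[k],[0,2,5]).round(1),'lat range',np.percentile(l[near],[3,97]).round(1),'z near',np.percentile(p[near][:,2],[5,50,95]).round(1),k.sum())
E
python3 - <<'E'
from h import *
tipcheck('top1')
W=pts(dict(np.load('pics/top1.npz')))
p=W[box(W,[395,-70,112],[460,0,128])]; print('jar rim',circ(p),len(p),np.median(p[:,2]))
E
```

```text
tip along [6.1 7.3 9.6] lat range [-12.9  11.2] z near [131.6 135.4 145.7] 183
jar rim (np.float64(426.89776639562587), np.float64(-35.311591814011535), np.float64(23.746991435790033)) 169 122.40529444984054
```

```bash
cat >> h.py <<'E'
def pour(inside=9,snapname=None):
    t=JAR+inside*Rs(PSI,0)@[1,0,0]; t[2]=JAR[2]-1.5
    p,R=tcp_tip(t,PSI,0,LAM,1); print('rest touch',movel(p,R,max_speed=30,guard=5)); st('rest')
    z=read_state()['eef_pos'][2]-p[2]+t[2]; ths=np.arange(.1,1.01,.1)
    for th in ths:
        t[2]=z+(JAR[2]-6-z)*min(1,th/.5); movel(*tcp_tip(t,PSI,th,LAM,1),max_speed=60)
    st('tilted'); wait(.8)
    if snapname:
        for n in('top','side'): snap(n,n+snapname)
    for th in (.7,.35,0): movel(*tcp_tip(t+[0,0,2 if th else 10],PSI,th,LAM,1),max_speed=60)
    over_jar(25); st('out')
E
python3 - <<'E'
from h import *
pour(snapname='2'); snap('top','top2b')
a=cv2.imread('pics/top2.png')[180:350,250:440]; b=cv2.imread('pics/top2b.png')[180:350,250:440]
cv2.imwrite('pics/v2.png',np.hstack([cv2.resize(a,(400,358)),cv2.resize(b,(400,358))]))
E
```

```text
rest touch False
rest t 9.6 gap 11.6 F [ 0.5  0.3 -1. ] tcp [417.8  67.3 152.8]
tilted t 12.8 gap 11.6 F [-0.  -0.1 -1.3] tcp [ 4.237e+02 -4.000e-01  2.126e+02]
out t 16.1 gap 11.3 F [-0.2 -0.2 -0.6] tcp [418.2  66.7 179.9]
```

View pics/v2.png

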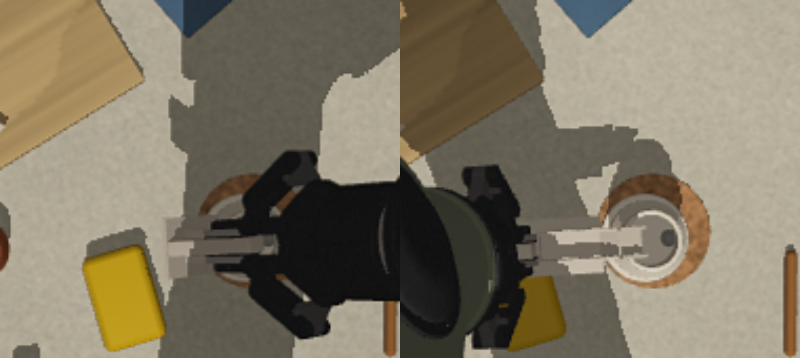

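The left panel shows the tilted pour. The right shows the trough empty and the ball on the jar floor at (667,238). I'll return this scoop and do the next one the same way.

```bash
cat >> h.py <<'E'
def put_back(i):
    x,y,a=SC[i]; a=np.radians(a); p,R=tcp_grip((x,y,64),a,0,LAM,1)
    movel(p+[0,0,130],R,max_speed=150); movel(p+[0,0,8],R,max_speed=100)
    print('down touch',movel(p-[0,0,1.5],R,max_speed=20,guard=6)); st('placed'); open_gripper(); movel(p+[0,0,90],R,max_speed=120)
E
python3 - <<'E'
from h import *
put_back(2); grasp_scoop(1)
over_jar(25,speed=120); over_jar(8,speed=60); st('over')
snap('top','top3'); tipcheck('top3')
pour(); snap('top','top3b'); put_back(1); grasp_scoop(0); over_jar(25,speed=120); over_jar(8,speed=60); st('over'); snap('top','top4'); tipcheck('top4')
a=cv2.imread('pics/top3b.png')[120:350,180:440]; b=cv2.imread('pics/top4.png')[120:350,180:440]
cv2.imwrite('pics/v3.png',np.hstack([cv2.resize(a,(400,354)),cv2.resize(b,(400,354))]))
E
```

```text
down touch True
placed t 19.7 gap 11.3 F [-0.3  1.1  8.5] tcp [622.5 178.2  45.9]
touch False
clamped t 23.8 gap 11.5 F [-0.5 -0.1  2.7] tcp [562.7 282.5  45.9]
lifted t 25.5 gap 11.3 F [-0.8  0.2 -0.8] tcp [562.5 282.4 175.5]
over t 28.3 gap 11.4 F [ 0.2 -0.5 -1. ] tcp [417.7  67.2 162.2]
tip along [ 7.8  8.7 10.5] lat range [-12.7  11. ] z near [131.7 135.2 146.2] 172
rest touch False
rest t 28.8 gap 11.5 F [0.7 0.  1.1] tcp [417.8  67.3 152.8]
tilted t 31.9 gap 11.5 F [ 0.2  0.8 -0.5] tcp [ 4.237e+02 -4.000e-01  2.126e+02]
out t 35.2 gap 11.6 F [-0.2 -0.6 -1. ] tcp [418.2  66.7 179.9]
down touch True
placed t 38.9 gap 11.5 F [-1.2 -0.1 10.6] tcp [562.7 282.5  46. ]
touch False
clamped t 42.9 gap 11.7 F [-0.2 -0.1  2.2] tcp [512.6 359.3  46. ]
lifted t 44.7 gap 11.1 F [ 0.1  0.2 -1.1] tcp [512.4 359.1 175.4]
over t 47.8 gap 11.2 F [ 0.2  0.5 -1. ] tcp [417.8  67.2 162.2]
tip along [ 7.9  9.3 10.5] lat range [-11.5  11.2] z near [130.7 134.4 146.1] 170
```

View pics/v3.png

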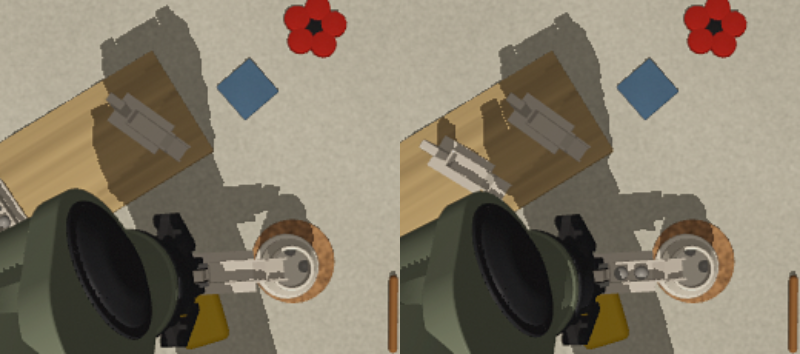

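Scoops 2 and 1 are back, standing and empty. The third scoop holds two balls, at (620,271) and (640,271). I'll pour it, return it, then look at everything with the arm out of the way.

Run:
```python
from h import *
pour(); put_back(0); st()
c=snap('top','top5'); snap('side','side5')
a=c['image']; cv2.imwrite('pics/v5.png',np.hstack([cv2.resize(a[130:310,120:330],(400,343)),cv2.resize(a[180:340,330:560],(400,343))]))
for n in('top5','side5'):
    c=dict(np.load('pics/%s.npz'%n)); W=pts(c); im=c['image'].astype(int)
    p=W[box(W,[340,-130,90],[500,50,126])&(np.ptp(im,axis=2)<40)]; print(n,'open',np.round(circ(p),1),len(p))
    p=W[box(W,[480,-350,128],[640,-180,165])]; print('mixed neck',np.round(circ(p),1),len(p),'median',np.median(p,0).round(1))
    p=W[box(W,[480,-350,181],[640,-180,195])]; print('knob',np.median(p,0).round(1),len(p),np.round((p.min(0)+p.max(0))/2,1))
    m=box(W,[420,-400,38],[680,-120,50]).astype(np.uint8); k,l,s,_=cv2.connectedComponentsWithStats(m); j=1+s[1:,4].argmax()
    q=W[l==j]; (r,z,an)=cv2.minAreaRect(q[:,:2].astype(np.float32)); print('shaker',np.round(r,1),np.round(z,1),round(an,1),np.median(q[:,2]).round(1))
    dk=(im.max(-1)<60)&(l==j); q=W[dk]; (x,y),r=cv2.minEnclosingCircle(q[:,:2].astype(np.float32)); print('pad',round(x,1),round(y,1),round(r,1))
```

```text
rest touch False
rest t 48.4 gap 11.3 F [ 0.2  0.  -0.5] tcp [417.8  67.2 152.8]
tilted t 51.5 gap 11.6 F [-0.1  0.1 -0.9] tcp [423.7  -0.5 212.6]
out t 54.7 gap 11.7 F [-0.4  0.1 -2.2] tcp [418.2  66.7 179.9]
down touch True
placed t 58.7 gap 11.3 F [-1.3  0.4 10.2] tcp [512.5 359.3  46. ]
 t 60.3 gap 85.2 F [-0.6  0.6 -1. ] tcp [512.1 359.2 135.2]
top5 open [426.9 -35.   23.7] 242
mixed neck [ 547.1 -245.9   25.7] 205 median [ 538.  -224.   149.3]
knob [ 546.9 -245.2  186.5] 117 [ 546.5 -245.4  186.1]
shaker [ 548.8 -288.4] [149.5 154.3] 3.8 43.6
pad 546.1 -287.5 100.3
side5 open [426.8 -33.6  23.9] 784
mixed neck [0. 0. 0.] 0 median [nan nan nan]
  return _methods._mean(a, axis=axis, dtype=dtype,
  ret = um.true_divide(
Traceback (most recent call last):
ValueError: zero-size array to reduction operation minimum which has no identity
```

View pics/v5.png

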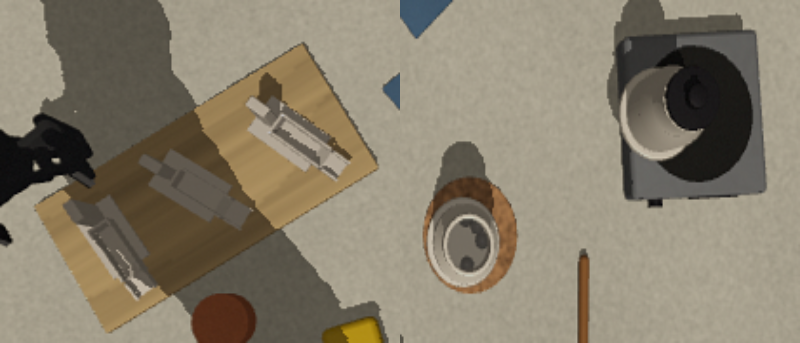

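The three scoops stand empty on the board and the balls lie in the open jar around (465,240) in the crop. The stoppered jar has been knocked, and its knob is now at (697,92), about 28 mm from where it was, so I use the new position. I get the shaker centre from the earlier side view and check reachability.

```bash
cat >> h.py <<'E'
def G(x,y,foot,phi,sg,h=103): 
    return tcp_grip((x,y,foot+h),phi,0,0,sg)
E
python3 - <<'E'
from h import *
for n in('top0','side0'):
    c=dict(np.load('pics/%s.npz'%n)); W=pts(c); im=c['image'].astype(int)
    m=box(W,[420,-400,38],[680,-120,50]).astype(np.uint8); k,l,s,_=cv2.connectedComponentsWithStats(m); j=1+s[1:,4].argmax()
    q=W[l==j]; (r,z,an)=cv2.minAreaRect(q[:,:2].astype(np.float32)); print('shaker',np.round(r,1),np.round(z,1),round(an,1),np.median(q[:,2]).round(1))
P=[(547,-245.6,44,0),(547,-245.6,44,110),(600,-90,0,110),(600,-90,0,0),(426.8,-34.8,4,0),(426.8,-34.8,4,120),(548.5,-288,44,80),(548.5,-288,44,0),(433,-43,4,0)]
for sg in(1,-1):
  for d in range(-80,81,40):
    qs=[inverse_kinematics(*[G(x,y,f+dz,np.radians(d),sg)][0]) for x,y,f,dz in P]
    print(sg,d,[q is not None for q in qs], [np.round(q,1).tolist() for q in (qs[0],qs[4]) if q is not None])
E
```

```text
shaker [ 548.8 -290. ] [149.7 149.7] 3.9 43.3
shaker [ 548.2 -288.8] [149.5 150.8] 3.8 43.9
1 -80 [True, True, True, True, True, True, True, True, True] [[-0.3, 0.9, 1.0, 1.8, -0.9, 1.0, -1.9], [-0.7, 0.7, 0.9, 2.2, -1.0, 0.7, -2.0]]
1 -40 [True, True, True, True, True, True, True, True, True] [[-0.2, 0.8, 0.8, 1.8, -0.7, 0.9, -1.3], [-0.6, 0.6, 0.8, 2.2, -0.8, 0.6, -1.5]]
1 0 [True, True, True, True, True, True, True, True, True] [[-0.1, 0.7, 0.7, 1.8, -0.6, 0.8, -0.7], [-0.5, 0.6, 0.6, 2.2, -0.7, 0.5, -1.0]]
1 40 [True, True, True, True, True, True, True, True, True] [[-0.0, 0.7, 0.5, 1.8, -0.4, 0.8, -0.2], [-0.4, 0.5, 0.5, 2.2, -0.5, 0.5, -0.4]]
1 80 [True, True, True, True, True, True, True, True, True] [[0.1, 0.6, 0.3, 1.8, -0.3, 0.8, 0.4], [-0.3, 0.5, 0.3, 2.2, -0.3, 0.5, 0.1]]
-1 -80 [True, True, True, True, True, True, True, True, True] [[0.2, 0.6, 0.2, 1.8, -0.2, 0.8, 0.7], [-0.2, 0.5, 0.2, 2.2, -0.2, 0.5, 0.3]]
-1 -40 [True, True, True, True, True, True, True, True, True] [[0.3, 0.6, 0.1, 1.8, -0.1, 0.8, 1.3], [-0.1, 0.5, 0.1, 2.2, -0.1, 0.5, 0.9]]
-1 0 [True, True, True, True, True, True, True, True, True] [[0.4, 0.6, -0.1, 1.8, 0.1, 0.8, 1.8], [0.0, 0.5, -0.1, 2.2, 0.1, 0.5, 1.4]]
-1 40 [True, True, True, True, True, True, True, True, True] [[1.1, 1.0, -1.3, 1.7, 1.0, 1.2, 1.8], [0.9, 0.8, -1.3, 2.2, 1.0, 1.0, 1.2]]
-1 80 [True, True, True, True, True, True, True, True, True] [[-0.3, 0.9, 1.1, 1.8, -0.9, 1.0, -2.2], [-0.8, 0.8, 1.0, 2.2, -1.1, 0.8, -2.3]]
```

```bash
cat >> h.py <<'E'
PH=np.radians(60); SHK=(548.5,-289.0); MAT=(433.,-43.2); TMP=(600.,-90.)
def pick(x,y,foot,up):
    p,R=G(x,y,foot,PH,1); movep(p+[0,0,100],R); print('touch',movel(p,R,max_speed=90,guard=15)); clamp(); st('clamp')
    movel(p+[0,0,up],R,max_speed=70); st('lift')
def place(x,y,foot,up,away=110):
    p,R=G(x,y,foot,PH,1); movel(p+[0,0,up],R,max_speed=120); movel(p+[0,0,10],R,max_speed=70)
    print('touch',movel(p-[0,0,4],R,max_speed=20,guard=8)); st('placed'); open_gripper(); movel(read_state()['eef_pos']+np.array([0,0,away]),max_speed=120)
E
python3 - <<'E'
from h import *
movel(read_state()['eef_pos']+np.array([0,0,130]))
snap('top','top6'); W=pts(dict(np.load('pics/top6.npz'))); p=W[box(W,[450,-380,181],[660,-150,195])]; k=np.median(p,0); print('knob',k)
assert np.hypot(k[0]-547,k[1]+245.5)<6
pick(547,-245.6,44,40)
place(*TMP,0,84)
st()
E
```

```text
knob [ 546.97714393 -244.69804013  186.30959088]
touch False
clamp t 65.4 gap 51.0 F [-2.2  1.3  8.2] tcp [ 547.1 -245.6  128.9]
lift t 66.1 gap 50.5 F [ 0.2  0.9 -6.6] tcp [ 546.9 -245.4  168.1]
touch True
placed t 69.3 gap 50.8 F [-3.4  2.4 10.9] tcp [600.  -89.9  84.8]
 t 70.8 gap 85.2 F [0.  0.  0.1] tcp [599.  -89.5 193.3]
```

Run:
```python
from h import *
pick(426.8,-34.8,4,120)
place(*SHK,44,80)
c=snap('top','top7'); W=pts(c)
p=W[box(W,[500,-140,138],[700,-40,150])]; print('mixed knob',np.median(p,0).round(1),len(p))
snap('side','side7')
a=c['image']; b=cv2.imread('pics/side7.png')
cv2.imwrite('pics/v7.png',np.hstack([a[120:360,300:620],b[80:320,180:500]]))
```

```text
touch False
clamp t 73.3 gap 55.2 F [-7.8  1.6 35.5] tcp [426.8 -34.6  89.2]
lift t 75.1 gap 54.8 F [-0.  -0.5 -4.8] tcp [426.7 -34.8 208.1]
touch True
placed t 79.3 gap 54.7 F [-1.2  1.2  9.7] tcp [ 548.7 -289.   129.6]
mixed knob [598.9 -89.4 142.5] 99
```

View pics/v7.png

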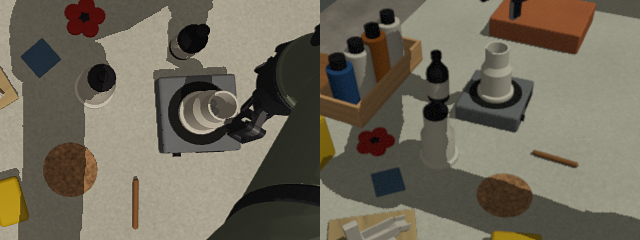

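The open jar stands upright in the middle of the shaker pad, the stoppered jar is at its parking spot and the mat is bare. I measure the now-clear mat and place the stoppered jar there.

Run:
```python
from h import *
M=[]
for n in('top7','side7'):
    c=dict(np.load('pics/%s.npz'%n)); W=pts(c); hsv=cv2.cvtColor(c['image'],cv2.COLOR_BGR2HSV)
    m=(box(W,[360,-115,-5],[505,30,14])&(hsv[...,1]>90)&(hsv[...,0]<17)).astype(np.uint8)
    k,l,s,_=cv2.connectedComponentsWithStats(m); p=W[l==1+s[1:,4].argmax()]
    (x,y),r=cv2.minEnclosingCircle(p[:,:2].astype(np.float32)); print(n,x,y,r,p[:,:2].mean(0)); M.append((x,y,r))
M=np.mean(M,0); print(M); assert np.hypot(*(M[:2]-MAT))<5
s=read_state(); movel(s['eef_pos']+np.array([0,0,20]))
import h; 
_G=h.G; h.G=lambda x,y,f,phi,sg: _G(x,y,f,phi,sg,h=105)
h.pick(598.9,-89.6,0,60); h.place(M[0],M[1],4,60)
movel(read_state()['eef_pos']+np.array([0,0,60]))
# clear the view: swing over the bench behind the sponge
p,R=tcp_grip((450,250,260),PH,0,0,1); movep(p,R); st()
for n in('top','side'):
    c=snap(n,n+'8'); W=pts(c); im=c['image'].astype(int)
    p=W[box(W,[360,-120,141],[500,30,155])]; print(n,'knob on mat',np.median(p,0).round(1) if len(p) else None)
    p=W[box(W,[360,-120,90],[500,30,118])]; print('neck',np.round(circ(p),1) if len(p)>5 else None)
    p=W[box(W,[490,-350,134],[610,-230,168])&(im.min(-1)>60)]; print('open on shaker',np.round(circ(p),1),np.percentile(p[:,2],98))
a=cv2.imread('pics/top8.png');b=cv2.imread('pics/side8.png')
cv2.imwrite('pics/v8.png',np.hstack([cv2.resize(a[100:380,130:560],(400,300)),cv2.resize(b,(400,300))]))
```

```text
top7 433.162353515625 -44.592750549316406 55.075992584228516 [432.96860774 -44.24291166]
side7 432.4034118652344 -42.69089126586914 54.77780532836914 [431.87579271 -40.9069947 ]
[432.78288269 -43.64182091  54.92689896]
touch False
clamp t 83.7 gap 50.4 F [-0.1  1.   7.6] tcp [599.2 -89.6  86.9]
lift t 84.7 gap 50.6 F [ 0.3  0.9 -5.3] tcp [598.7 -89.5 145.9]
touch True
placed t 87.7 gap 50.6 F [-1.  -0.2 10.6] tcp [433.  -43.6  90.8]
 t 90.9 gap 85.3 F [-0.2 -0.5  0.4] tcp [450.4 248.4 241.3]
top knob on mat [433.9 -44.3 146.5]
neck [433.5 -44.3  25.7]
open on shaker [ 548.5 -288.3   23.9] 165.17812804082334
side knob on mat [433.  -41.6 146.9]
neck [433.7 -43.3  25.1]
open on shaker [ 548.8 -288.    24. ] 164.3687284252103
```

View pics/v8.png

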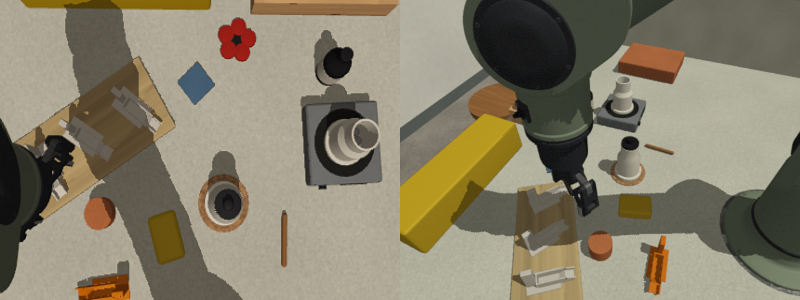

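Both jars stand upright within about 2 mm of their target centres: the loaded jar on the shaker, the stoppered one on the mat. All three scoops are upright and empty on the board, and the gripper is clear of everything.

```bash
python3 -c "
from workcell import *
print(finish_job())"
```

```text
the job is handed in; nothing more can be done
None
```

The job is handed in: all the balls I saw in the scoops (four) were tipped into the open jar, the three scoops stand upright on the ware board, and the jars have changed places (loaded on the shaker, stoppered on the mat), at about 91 s of the 210 s; no verdict came back.

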